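# Heft the look-alike nozzle tins and sort them

## Robot

A 6-joint arm with a two-finger parallel gripper is mounted at the origin on the work surface. World frame = base frame: x ahead of the robot, y to its left, z up, the work surface at z = 0. Lengths are in m, angles in rad, forces in N, time in s.
With the tool pointing down it reaches from about 0.3 to 0.875 m from the base axis. Payload 6.4 kg.
Tool frame: the origin (TCP) lies at the very end of the fingers, on their centre line; the grasp point (between the pads) lies 19 mm behind it; z points along the fingers, y is the line along which they close (so a half turn about z gives the same grasp; the last joint's range is limited). The gripper opens to 88 mm and grips with 3 to 60 N. Pads are 18 mm wide; open, the fingers measure 123 mm over their backs; the gripper's body (75 mm by 187 mm) begins 45 mm behind the grasp point.
Start: joints at [0.967, 0.181, 1.607, -0, 1.354, -0.206], TCP at [0.223, 0.53, 0.239] pointing down, gripper open.
Joint ranges: [-2.99, 2.99], [-0.89, 2.07], [0.3, 2.58], [-1.14, 4.28], [0, 2.63], [-3.12, 3.12]. Speed limits (rad/s): [2.57, 2.57, 3.01, 3.14, 3.14, 3.14].

## Interface

Orientations are given as a unit quaternion [x, y, z, w].
In Python, from workcell import bot gives the robot as it stands.
- The arm moves only by the tool servo_tool, never from a script. Its argument "steps" is text: rows parted by semicolons, each of 7 numbers parted by spaces: the turn, a rotation vector about the world's x, y, z in rad, then the shift along the world's x, y, z in cm, then the finger opening in cm, from 0 to 8.81. In form: wx wy wz tx ty tz claw; .... A call has exactly 10 rows; each row shifts and turns the commanded pose from where the row before left it; what a row does not reach is not made up. A row lasts 1/12 s, in which the tool goes at most 41.7 mm and 7.16 degrees, less where a joint would pass 70% of its speed; a pose out of reach is approached as far as the arm can. A call with a gripper value outside its range is refused whole. The fingers move at their own pace and stop on an object; "newtons" is the grip in N (left out, the last holds). Time passes only in rows, so rows that do not move let the fingers close, or fill a call up. It gives the time, the measured TCP pose, the force, the opening and the grip force at its end, in the units of the state.
- bot.sense(): the state, without advancing time (a new reading comes with each control period).
- bot.capture(name): name is "scene" or "top" or "wrist"; returns (picture, depth): 420x560x3 uint8, red, green, blue; 420x560 float32, m along the optical axis (not along the pixel's ray), 0 where there is no reading.
- bot.camera_info(name): a dict with "camera_matrix" (3x3 intrinsics, pixels), "world_from_camera" (4x4, takes a point from camera to world coordinates). Camera axes: x right, y down, z forward; pixel columns grow to the right and rows downward; lengths in m; the calibration is good to about 2 mm. A picture is of the moment at which its call begins: read the wrist's pose just before it. camera_info takes no time and is no camera call; for the wrist camera it gives the pose at the moment of the call.
- bot.sign_off(): hands the job in; it is judged then, once.
The state is a dict: "t": time; "q": joint angles; "joint_vel": joint speeds; "tau": joint torques, N m; "ee_pos": TCP position; "tool_rot": TCP orientation; "ft_force": force on the tool from outside, world axes, zero at the start; "ft_torque": the same for the moment, N m; "finger_gap": finger opening in m; "finger_force": force on a finger pad.
Only numpy, scipy, OpenCV 4.12 (cv2) and the standard library are available. Lean on these libraries where they do the work, as an engineer would, in place of code of your own. Each camera call takes 0.05 s, during which the arm holds its last target. There are 200 camera calls.

## Task

The three steel tins look alike, but one is full of metal icing nozzles, one is about half full and one is empty. Feel by lifting which is which: stand the full tin on the wooden board, stand the empty tin in the clear part of the white carton, flat on its floor, and leave the half-full tin standing on the table, about where you found it. Keep the tins upright, set them down rather than drop them, and leave the bowls and biscuits alone.

Things in the scene. Friction and masses are not known exactly. Their poses are not given: they have to be found in the camera images.
- tin_a: one of three identical-looking plain steel lidded tins, upright rigid cylinder, 64 mm diameter, 100 mm tall, standing on the table; origin at the centre of its underside, z up its axis. Masses: full about 0.73 kg (0.65 to 0.81), half-full 0.40 (0.36 to 0.44), empty 0.16; which is which changes every time. The load sits low, with slight play. Grip its side from above, fingertips some 55 mm up
- tin_b: one of three identical-looking plain steel lidded tins, upright rigid cylinder, 64 mm diameter, 100 mm tall, standing on the table; origin at the centre of its underside, z up its axis. Masses: full about 0.73 kg (0.65 to 0.81), half-full 0.40 (0.36 to 0.44), empty 0.16; which is which changes every time. The load sits low, with slight play. Grip its side from above, fingertips some 55 mm up
- tin_c: one of three identical-looking plain steel lidded tins, upright rigid cylinder, 64 mm diameter, 100 mm tall, standing on the table; origin at the centre of its underside, z up its axis. Masses: full about 0.73 kg (0.65 to 0.81), half-full 0.40 (0.36 to 0.44), empty 0.16; which is which changes every time. The load sits low, with slight play. Grip its side from above, fingertips some 55 mm up
- board: rectangular wooden board, 170 mm (its x) by 150 mm (its y), 18 mm thick, lying fixed on the table; origin at the centre of its underside, its top 18 mm above. It and the carton lie to the left and right of the tins, on sides that change
- carton: open white card carton, fixed to the table, outside 150 mm (its x) by 200 mm (its y) by 40 mm high, walls and floor 3 mm thick; origin at the centre of its underside. Biscuits stacked about 30 mm high fill its +y end, from y = +30 mm to the wall; the rest is clear
- carton_free (a point): centre of the clear part of the carton's floor, on the floor's upper face (3 mm above the table); axes as the carton's. The clear part is 144 mm (x) by 126 mm (y), centred here within 1 mm
- bowl_yellow: yellow, 104 mm across, 50 mm high open bowl, origin at the centre of its underside; a bystander to leave alone
- bowl_clay: terracotta, 104 mm across, 50 mm high open bowl, origin at the centre of its underside; a bystander to leave alone
- bowl_grey: grey, 100 mm across, 48 mm high open bowl, origin at the centre of its underside; a bystander to leave alone
- biscuit_1: star-shaped biscuit, 68 mm across the points, 9 mm thick, lying flat on the table; origin at the centre of its underside; a bystander to leave alone
- biscuit_2: star-shaped biscuit, 68 mm across the points, 9 mm thick, lying flat on the table; origin at the centre of its underside; a bystander to leave alone
- biscuit_3: star-shaped biscuit, 68 mm across the points, 9 mm thick, lying flat on the table; origin at the centre of its underside; a bystander to leave alone

How it is judged:
By the outcome, as a careful person would: the job done as asked, in the order asked, and still so for the second after the job is handed in, with the robot touching nothing.
It also fails if it takes over 72 s, if anything falls off the work surface, if the arm or the gripper's body presses on something with over 40 N, if the wrist force passes 120 N, or if a joint passes its speed limit or range.

## Working session

There is one attempt and no reset: what is moved stays moved. The work goes in short steps, Python scripts to look and compute and a tool call to move; the robot and the scene stay as the last step left them, time stands still between calls to the robot, and variables do not carry over. Pictures are saved under pics/ and viewed, at most 10 in all, crops included, and the job is handed in when it is done.

Besides the shell and the picture viewer there is one more tool, called after "Request:" as name(argument=value, ...) on one line, values as JSON. servo_tool: Moves the arm, as the interface text tells. Its arguments: {"type":"object","properties":{"steps":{"type":"string"},"newtons":{"type":"number"}},"required":["steps"]}

```bash
mkdir -p pics; python3 - <<'E'
from workcell import bot
import cv2,numpy as np
for n in("top","scene"):
    p,d=bot.capture(n);cv2.imwrite(f"pics/{n}0.png",p[:,:,::-1]);i=bot.camera_info(n);np.savez(f"{n}0.npz",p=p,d=d,K=i["camera_matrix"],T=i["world_from_camera"])
    print(np.round(i["world_from_camera"],3).tolist())
s=bot.sense();print(s)
E
```

```text
[[0.011, -0.989, 0.144, 0.436], [-1.0, -0.009, 0.017, -0.035], [-0.016, -0.144, -0.989, 1.27], [0.0, 0.0, 0.0, 1.0]]
[[-0.752, 0.468, -0.464, 1.044], [0.659, 0.538, -0.526, 0.458], [0.003, -0.701, -0.713, 0.72], [0.0, 0.0, 0.0, 1.0]]
{'t': 0.1, 'q': array([ 9.66712116e-01,  1.81480336e-01,  1.60789299e+00, -1.13450747e-05,
        1.35381963e+00, -2.06269021e-01]), 'joint_vel': array([-0.0006289 , -0.00154967, -0.00332722,  0.00059769, -0.00086139,
       -0.00172482]), 'tau': array([ 9.93607937e-04, -4.34819913e+01, -3.42700553e+01,  7.04377284e-02,
        3.39226762e-02, -2.99006149e-05]), 'ee_pos': array([0.22244715, 0.52970252, 0.23789986]), 'tool_rot': array([ 1.97597318e-01,  9.80282949e-01, -7.37546401e-04, -3.10313503e-04]), 'ft_force': array([-0.01444005,  0.38786619, -0.82968612]), 'ft_torque': array([-0.0389862 ,  0.0341257 , -0.03531262]), 'finger_force': 0.0, 'finger_gap': 0.08861035920842443}
```

View pics/top0.png

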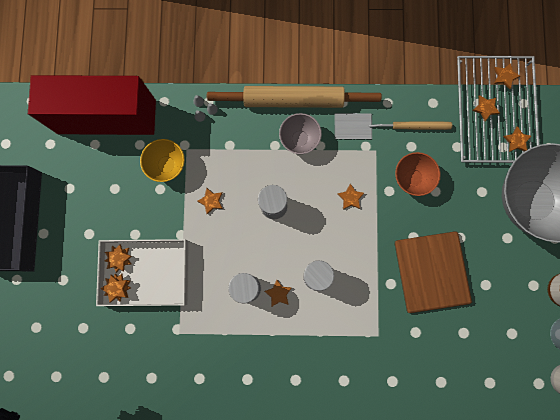

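View pics/scene0.png

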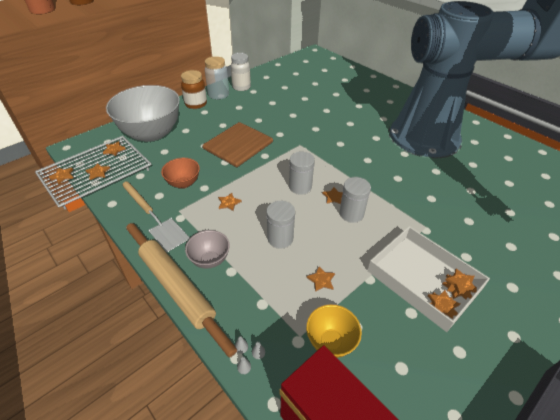

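The top view shows tins at about (273,199), (244,288) and (319,275). The carton is on the left at (142,273) with its biscuits at the left end, and the board is on the right at (434,272). One biscuit lies at (280,293), between the two near tins.

```bash
cat >h.py <<'E'
import cv2,numpy as np
def cloud(p,d,K,T):
    v,u=np.mgrid[:d.shape[0],:d.shape[1]]
    c=np.stack([(u-K[0,2])/K[0,0]*d,(v-K[1,2])/K[1,1]*d,d,np.ones_like(d)],-1)
    return (c@T.T)[...,:3]
E
python3 - <<'E'
from h import *
for n in("top","scene"):
    f=np.load(n+"0.npz");W=cloud(f["p"],f["d"],f["K"],f["T"]);p=f["p"].astype(int);ok=f["d"]>0
    X,Y,Z=W[...,0],W[...,1],W[...,2]
    roi=ok&(X>.3)&(X<.72)&(abs(Y)<.5)
    print(n,"table z",np.median(Z[roi&(Z<.008)]))
    def comps(m,name,mn):
        k,l,s,c=cv2.connectedComponentsWithStats(m.astype(np.uint8))
        for i in range(1,k):
            if s[i,4]>mn:
                q=W[l==i]; (cx,cy),r=cv2.minEnclosingCircle(q[:,:2].astype(np.float32)); R=cv2.minAreaRect((q[:,:2]*1000).astype(np.float32))
                print(name,c[i].round(),"z",np.median(q[:,2]).round(4),"circ",round(cx,4),round(cy,4),round(r,4),"rect",np.round(R[0],1),np.round(R[1],1),round(R[2],1))
    comps(roi&(Z>.092)&(Z<.11),"tin",150)
    comps(roi&(Z>.034)&(Z<.045),"rim",60)
    comps(roi&(Z>.012)&(Z<.024)&(Y<-.2),"board",300)
    comps(roi&(Z>.004)&(Z<.014)&(p[...,0]>p[...,2]+40),"bisc",60)
    comps(roi&(Z>.036)&(Z<.056)&(p[...,0]>0),"bowl",60)
E
```

```text
top table z -1.4784543009849216e-05
tin [272. 199.] z 0.0995 circ 0.6405 0.014 0.0326 rect [640.9  14. ] [63.7 62. ] 0.4
tin [318. 275.] z 0.0995 circ 0.4747 -0.0887 0.0328 rect [474.1 -88.9] [62.5 62.7] 0.4
tin [243. 288.] z 0.0993 circ 0.4459 0.0739 0.0327 rect [446.6  74. ] [62.2 64.7] 0.2
rim [432. 183.] z 0.0402 circ 0.6919 -0.3427 0.0353 rect [ 687.9 -348. ] [17.1 70.3] 53.4
rim [139. 275.] z 0.039 circ 0.4797 0.3139 0.1232 rect [479.3 314.8] [150.5 202.4] 1.5
board [433. 272.] z 0.0176 circ 0.4883 -0.3561 0.11 rect [ 488.6 -355.6] [169.7 149.8] 9.5
bisc [414. 181.] z 0.0091 circ 0.7077 -0.3199 0.0323 rect [ 699.9 -319.9] [64.  39.6] 90.0
bisc [350. 197.] z 0.0085 circ 0.6621 -0.1678 0.0328 rect [ 663.2 -171.4] [61.2 58.1] 20.3
bisc [210. 200.] z 0.0084 circ 0.652 0.1643 0.0321 rect [649.2 165.7] [59.8 57.9] 75.6
bisc [278. 293.] z 0.0085 circ 0.4354 0.0009 0.0305 rect [433.4  -0.6] [53.9 56.9] 45.6
bowl [158. 176.] z 0.0485 circ 0.719 0.2752 0.0464 rect [704.1 275.4] [92.6 30.2] 89.1
bowl [422. 184.] z 0.0478 circ 0.7107 -0.3177 0.0518 rect [ 690.1 -317.8] [ 59.2 102.9] 0.1
bo
[... 1630 characters left out ...]
22. 279.] z 0.0088 circ 0.6532 0.1672 0.0326 rect [651.6 164.7] [57.3 61.7] 56.3
bisc [339. 330.] z 0.0113 circ 0.7184 0.2769 0.0218 rect [713.8 276.8] [12.  43.3] 1.2
bowl [186. 165.] z 0.0448 circ 0.7042 -0.3156 0.0521 rect [ 690.5 -315.2] [102.5  57.1] 89.9
bowl [300. 180.] z 0.0465 circ 0.4786 -0.0852 0.0318 rect [489.3 -77.1] [30.7 63.3] 37.2
bowl [353. 208.] z 0.0462 circ 0.4508 0.0781 0.0313 rect [462.3  85.8] [27.7 62.4] 33.7
bowl [280. 234.] z 0.0462 circ 0.6466 0.0208 0.0309 rect [655.5  29.5] [26.1 61.7] 44.3
bowl [430. 274.] z 0.0397 circ 0.4797 0.3157 0.1242 rect [479.  315.7] [154.5 200.7] 0.8
bowl [346. 317.] z 0.0461 circ 0.719 0.277 0.0466 rect [703.9 277. ] [93.  31.7] 90.0
```

Request:
servo_tool(steps="0 0 0 1.8 -3.7 -0.5 8.8;0 0 0 1.8 -3.7 -0.5 8.8;0 0 0 1.8 -3.7 -0.5 8.8;0 0 0 1.8 -3.7 -0.5 8.8;0 0 0 1.8 -3.7 -0.5 8.8;0 0 0 1.8 -3.7 -0.5 8.8;0 0 0 1.8 -3.7 -0.5 8.8;0 0 0 1.8 -3.7 -0.5 8.8;0 0 0 1.8 -3.7 -0.5 8.8;0 0 0 1.8 -3.7 -0.5 8.8", newtons=25)

```text
t: 0.93
ee_pos: [0.4029, 0.1582, 0.1885]
tool_rot: [0.198, 0.98, 0.0, 0.0]
ft_force: [0.4, 0.4, -0.5]
finger_gap: 0.0879
finger_force: 0.0
```

Request:
servo_tool(steps="0 0 0 1.5 -2.9 -0.5 8.8;0 0 0 1.5 -2.9 -0.5 8.8;0 0 0 1.3 -2.5 -0.5 8.8;0 0 0 0 0 -1 8.8;0 0 0 0 0 -2.5 8.8;0 0 0 0 0 -2.5 8.8;0 0 0 0 0 -2.5 8.8;0 0 0 0 0 -2.0 8.8;0 0 0 0 0 -1.3 8.8;0 0 0 0 0 0 8.8")

```text
t: 1.77
ee_pos: [0.4426, 0.0779, 0.0526]
tool_rot: [0.197, 0.98, -0.0, -0.003]
ft_force: [-0.0, 0.1, -0.9]
finger_gap: 0.0877
finger_force: 0.0
```

Request:
servo_tool(steps="0 0 0 0 0 0 7.5;0 0 0 0 0 0 7;0 0 0 0 0 0 6.5;0 0 0 0 0 0 6;0 0 0 0 0 0 5.5;0 0 0 0 0 0 5.5;0 0 0 0 0 0 5.5;0 0 0 0 0 0 5.5;0 0 0 0 0 0 5.5;0 0 0 0 0 0 5.5")

```text
t: 2.6
ee_pos: [0.4465, 0.0768, 0.0568]
tool_rot: [0.198, 0.98, -0.0, 0.001]
ft_force: [-1.2, -2.8, 6.4]
finger_gap: 0.0636
finger_force: 25.0
```

Request:
servo_tool(steps="0 0 0 0 0 0.3 5.5;0 0 0 0 0 0.5 5.5;0 0 0 0 0 0.8 5.5;0 0 0 0 0 0.8 5.5;0 0 0 0 0 0.6 5.5;0 0 0 0 0 0.3 5.5;0 0 0 0 0 0 5.5;0 0 0 0 0 0 5.5;0 0 0 0 0 0 5.5;0 0 0 0 0 0 5.5")

```text
t: 3.43
ee_pos: [0.4454, 0.0771, 0.0883]
tool_rot: [0.198, 0.98, -0.0, -0.0]
ft_force: [0.3, 0.3, -4.5]
finger_gap: 0.0633
finger_force: 25.0
```

Request:
servo_tool(steps="0 0 0 0 0 0 5.5;0 0 0 0 0 0 5.5;0 0 0 0 0 0 5.5;0 0 0 0 0 0 5.5;0 0 0 0 0 0 5.5;0 0 0 0 0 0 5.5;0 0 0 0 0 0 5.5;0 0 0 0 0 0 5.5;0 0 0 0 0 0 5.5;0 0 0 0 0 0 5.5")

```text
t: 4.27
ee_pos: [0.4457, 0.0771, 0.0887]
tool_rot: [0.198, 0.98, -0.0, 0.0]
ft_force: [-0.2, -0.4, -4.3]
finger_gap: 0.0636
finger_force: 25.0
```

Tin 3 weighs about 3.8–4.3 N, so it is the half-full one. I'll put it back.

Request:
servo_tool(steps="0 0 0 0 0 -0.4 5.5;0 0 0 0 0 -0.7 5.5;0 0 0 0 0 -0.7 5.5;0 0 0 0 0 -0.5 5.5;0 0 0 0 0 -0.3 5.5;0 0 0 0 0 -0.2 5.5;0 0 0 0 0 -0.1 5.5;0 0 0 0 0 -0.1 5.5;0 0 0 0 0 -0.1 5.5;0 0 0 0 0 -0.1 5.5")

```text
t: 5.1
ee_pos: [0.446, 0.0771, 0.0568]
tool_rot: [0.198, 0.98, 0.0, 0.0]
ft_force: [-1.0, -1.3, 3.2]
finger_gap: 0.0638
finger_force: 25.0
```

Request:
servo_tool(steps="0 0 0 0 0 0 6.8;0 0 0 0 0 0 7.5;0 0 0 0 0 0 8.8;0 0 0 0 0 0 8.8;0 0 0 0 0 0.5 8.8;0 0 0 0 0 2 8.8;0 0 0 0 0 3 8.8;0 0 0 0 0 3 8.8;0 0 0 0 0 2 8.8;0 0 0 0.5 -2.5 1 8.8")

```text
t: 5.93
ee_pos: [0.4517, 0.0542, 0.1753]
tool_rot: [0.196, 0.981, 0.001, 0.002]
ft_force: [0.1, 0.7, 0.0]
finger_gap: 0.0877
finger_force: 0.0
```

Request:
servo_tool(steps="0 0 0 0.6 -3.5 0 8.8;0 0 0 0.6 -3.5 0 8.8;0 0 0 0.6 -3.5 0 8.8;0 0 0 0.4 -2.3 0 8.8;0 0 0 0.2 -1.1 0 8.8;0 0 0 0 0 0 8.8;0 0 0 0 0 -1.5 8.8;0 0 0 0 0 -2 8.8;0 0 0 0 0 -1 8.8;0 0 0 0 0 0 8.8")

```text
t: 6.77
ee_pos: [0.4727, -0.0848, 0.1244]
tool_rot: [0.197, 0.98, 0.001, -0.003]
ft_force: [-0.9, 1.5, -0.6]
finger_gap: 0.088
finger_force: 0.0
```

Request:
servo_tool(steps="0 0 0 0 0 -1.5 8.8;0 0 0 0 0 -2 8.8;0 0 0 0 0 -2 8.8;0 0 0 0 0 -1 8.8;0 0 0 0 0 -0.5 8.8;0 0 0 0 0 0 8.8;0 0 0 0 0 0 7.5;0 0 0 0 0 0 6.8;0 0 0 0 0 0 6.2;0 0 0 0 0 0 5.5")

```text
t: 7.6
ee_pos: [0.4754, -0.0878, 0.0578]
tool_rot: [0.197, 0.98, -0.001, 0.001]
ft_force: [-1.6, -2.4, -1.2]
finger_gap: 0.0632
finger_force: 19.1
```

Request:
servo_tool(steps="0 0 0 0 0 0 5.5;0 0 0 0 0 0 5.5;0 0 0 0 0 0 5.5;0 0 0 0 0 0 5.5;0 0 0 0 0 0.3 5.5;0 0 0 0 0 0.5 5.5;0 0 0 0 0 0.8 5.5;0 0 0 0 0 0.8 5.5;0 0 0 0 0 0.6 5.5;0 0 0 0 0 0.3 5.5")

```text
t: 8.43
ee_pos: [0.4753, -0.087, 0.091]
tool_rot: [0.198, 0.98, -0.0, 0.001]
ft_force: [0.2, -0.3, -7.1]
finger_gap: 0.0636
finger_force: 25.0
```

Request:
servo_tool(steps="0 0 0 0 0 0 5.5;0 0 0 0 0 0 5.5;0 0 0 0 0 0 5.5;0 0 0 0 0 0 5.5;0 0 0 0 0 0 5.5;0 0 0 0 0 0 5.5;0 0 0 0 0 0 5.5;0 0 0 0 0 0 5.5;0 0 0 0 0 0 5.5;0 0 0 0 0 0 5.5")

```text
t: 9.27
ee_pos: [0.4747, -0.0869, 0.0897]
tool_rot: [0.198, 0.98, -0.0, -0.0]
ft_force: [-0.5, 0.4, -6.7]
finger_gap: 0.0636
finger_force: 25.0
```

Tin 2 weighs about 6.9 N, so it is the full one. I'll carry it to the board.

Request:
servo_tool(steps="0 0 0 0 0 0.7 5.5;0 0 0 0 -0.5 1.2 5.5;0 0 0 0.1 -1 1.2 5.5;0 0 0 0.1 -1.7 0.7 5.5;0 0 0 0.1 -2.3 0.2 5.5;0 0 0 0.1 -2.5 0 5.5;0 0 0 0.2 -2.5 0 5.5;0 0 0 0.2 -2.5 0 5.5;0 0 0 0.2 -2.5 0 5.5;0 0 0 0.2 -2.5 0 5.5", newtons=30)

```text
t: 10.1
ee_pos: [0.4867, -0.2681, 0.1302]
tool_rot: [0.198, 0.98, -0.0, 0.0]
ft_force: [0.3, 0.6, -6.9]
finger_gap: 0.0635
finger_force: 30.0
```

Request:
servo_tool(steps="0 0 0 0.1 -2.5 0 5.5;0 0 0 0.1 -2.3 0 5.5;0 0 0 0 -1.8 0 5.5;0 0 0 0 -1.2 0 5.5;0 0 0 0 -0.7 0 5.5;0 0 0 0 -0.3 0 5.5;0 0 0 0 0 0 5.5;0 0 0 0 0 -0.3 5.5;0 0 0 0 0 -0.7 5.5;0 0 0 0 0 -1 5.5")

```text
t: 10.93
ee_pos: [0.4893, -0.3543, 0.1098]
tool_rot: [0.197, 0.98, -0.0, 0.001]
ft_force: [0.4, 0.2, -7.7]
finger_gap: 0.0635
finger_force: 30.0
```

Request:
servo_tool(steps="0 0 0 0 0 -0.8 5.5;0 0 0 0 0 -0.7 5.5;0 0 0 0 0 -0.6 5.5;0 0 0 0 0 -0.4 5.5;0 0 0 0 0 -0.3 5.5;0 0 0 0 0 -0.2 5.5;0 0 0 0 0 -0.1 5.5;0 0 0 0 0 -0.1 5.5;0 0 0 0 0 -0.1 5.5;0 0 0 0 0 -0.1 5.5")

```text
t: 11.77
ee_pos: [0.4889, -0.3551, 0.076]
tool_rot: [0.198, 0.98, -0.0, 0.0]
ft_force: [0.2, 0.5, -7.3]
finger_gap: 0.0634
finger_force: 30.0
```

Request:
servo_tool(steps="0 0 0 0 0 -0.05 5.5;0 0 0 0 0 -0.05 5.5;0 0 0 0 0 -0.05 5.5;0 0 0 0 0 -0.05 5.5;0 0 0 0 0 0 5.5;0 0 0 0 0 0 5.5;0 0 0 0 0 0 5.5;0 0 0 0 0 0 5.5;0 0 0 0 0 0 5.5;0 0 0 0 0 0 5.5")

```text
t: 12.6
ee_pos: [0.4891, -0.3552, 0.0758]
tool_rot: [0.197, 0.98, -0.0, 0.0]
ft_force: [-4.3, 3.9, 8.9]
finger_gap: 0.0637
finger_force: 30.0
```

Request:
servo_tool(steps="0 0 0 0 0 0.1 5.8;0 0 0 0 0 0 7.2;0 0 0 0 0 0 8.8;0 0 0 0 0 0 8.8;0 0 0 0 0 0.5 8.8;0 0 0 0 0 2 8.8;0 0 0 0 0 3 8.8;0 0 0 0 0 3 8.8;0 0 0 0 0 2 8.8;0 0 0 0.8 2 0.5 8.8")

```text
t: 13.43
ee_pos: [0.4979, -0.3394, 0.1902]
tool_rot: [0.199, 0.98, -0.003, 0.004]
ft_force: [0.3, 0.1, 0.4]
finger_gap: 0.088
finger_force: 0.0
```

Request:
servo_tool(steps="0 0 0 1.4 3.4 0 8.8;0 0 0 1.4 3.4 0 8.8;0 0 0 1.4 3.4 0 8.8;0 0 0 1.4 3.4 0 8.8;0 0 0 1.4 3.4 0 8.8;0 0 0 1.4 3.4 0 8.8;0 0 0 1.4 3.4 0 8.8;0 0 0 1.4 3.4 0 8.8;0 0 0 1.4 3.4 0 8.8;0 0 0 1.0 2.4 0 8.8")

```text
t: 14.27
ee_pos: [0.6337, -0.0018, 0.1854]
tool_rot: [0.197, 0.98, 0.0, 0.001]
ft_force: [1.0, 0.1, -0.1]
finger_gap: 0.0873
finger_force: 0.0
```

Request:
servo_tool(steps="0 0 0 0.5 1.3 0 8.8;0 0 0 0.1 0.2 0 8.8;0 0 0 0 0 0 8.8;0 0 0 0 0 -1.5 8.8;0 0 0 0 0 -2.5 8.8;0 0 0 0 0 -2 8.8;0 0 0 0 0 -1 8.8;0 0 0 0 0 0 8.8;0 0 0 0 0 0 8.8;0 0 0 0 0 0 8.8")

```text
t: 15.1
ee_pos: [0.6396, 0.0091, 0.1162]
tool_rot: [0.198, 0.98, -0.0, 0.001]
ft_force: [0.9, -0.6, 1.1]
finger_gap: 0.0875
finger_force: 0.0
```

Request:
servo_tool(steps="0 0 0 0.2 0.6 0 8.8;0 0 0 0 0 -1.5 8.8;0 0 0 0 0 -2 8.8;0 0 0 0 0 -1.5 8.8;0 0 0 0 0 -0.9 8.8;0 0 0 0 0 0 8.8;0 0 0 0 0 0 7.5;0 0 0 0 0 0 6.8;0 0 0 0 0 0 6.2;0 0 0 0 0 0 5.5", newtons=25)

```text
t: 15.93
ee_pos: [0.6416, 0.0159, 0.0571]
tool_rot: [0.198, 0.98, -0.0, 0.001]
ft_force: [-0.5, 0.3, 2.3]
finger_gap: 0.0633
finger_force: 21.1
```

Request:
servo_tool(steps="0 0 0 0 0 0 5.5;0 0 0 0 0 0 5.5;0 0 0 0 0 0 5.5;0 0 0 0 0 0 5.5;0 0 0 0 0 0.3 5.5;0 0 0 0 0 0.5 5.5;0 0 0 0 0 0.8 5.5;0 0 0 0 0 0.8 5.5;0 0 0 0 0 0.6 5.5;0 0 0 0 0 0.3 5.5")

```text
t: 16.77
ee_pos: [0.6415, 0.016, 0.0904]
tool_rot: [0.198, 0.98, 0.0, 0.001]
ft_force: [0.3, 0.9, -0.6]
finger_gap: 0.0636
finger_force: 25.0
```

Request:
servo_tool(steps="0 0 0 0 0 0 5.5;0 0 0 0 0 0 5.5;0 0 0 0 0 0 5.5;0 0 0 0 0 0 5.5;0 0 0 0 0 0 5.5;0 0 0 0 0 0 5.5;0 0 0 0 0 0 5.5;0 0 0 0 0 0 5.5;0 0 0 0 0 0 5.5;0 0 0 0 0 0 5.5")

```text
t: 17.6
ee_pos: [0.6407, 0.0161, 0.0887]
tool_rot: [0.198, 0.98, 0.0, -0.0]
ft_force: [0.3, -0.6, -0.8]
finger_gap: 0.0634
finger_force: 25.0
```

Tin 1 weighs about 1 N, so it is the empty one. It goes to the carton.

Request:
servo_tool(steps="0 0 0 0 0 0.8 5.5;0 0 0 0 0 1.3 5.5;0 0 0 0 0 1.3 5.5;0 0 0 -0.5 0.8 1.0 5.5;0 0 0 -1.0 1.6 0.6 5.5;0 0 0 -1.5 2.4 0 5.5;0 0 0 -1.5 2.5 0 5.5;0 0 0 -1.5 2.5 0 5.5;0 0 0 -1.5 2.5 0 5.5;0 0 0 -1.5 2.5 0 5.5")

```text
t: 18.43
ee_pos: [0.55, 0.1657, 0.1404]
tool_rot: [0.198, 0.98, 0.0, 0.001]
ft_force: [-0.5, 1.1, -2.3]
finger_gap: 0.0634
finger_force: 25.0
```

Request:
servo_tool(steps="0 0 0 -1.5 2.5 0 5.5;0 0 0 -1.5 2.5 0 5.5;0 0 0 -1.5 2.5 0 5.5;0 0 0 -1.2 2.0 0 5.5;0 0 0 -0.9 1.4 0 5.5;0 0 0 -0.5 0.6 0 5.5;0 0 0 -0.1 0.2 0 5.5;0 0 0 0 0 0 5.5;0 0 0 0 0 0 5.5;0 0 0 0 0 0 5.5")

```text
t: 19.27
ee_pos: [0.4795, 0.2803, 0.139]
tool_rot: [0.198, 0.98, -0.0, 0.0]
ft_force: [0.2, 0.1, -2.0]
finger_gap: 0.0632
finger_force: 25.0
```

Request:
servo_tool(steps="0 0 0 0 0 -0.5 5.5;0 0 0 0 0 -1 5.5;0 0 0 0 0 -1.3 5.5;0 0 0 0 0 -1.3 5.5;0 0 0 0 0 -1.2 5.5;0 0 0 0 0 -1 5.5;0 0 0 0 0 -0.7 5.5;0 0 0 0 0 -0.4 5.5;0 0 0 0 0 -0.2 5.5;0 0 0 0 0 -0.1 5.5")

```text
t: 20.1
ee_pos: [0.4789, 0.2812, 0.0616]
tool_rot: [0.198, 0.98, 0.0, 0.0]
ft_force: [-0.2, 0.3, -1.7]
finger_gap: 0.0639
finger_force: 25.0
```

Request:
servo_tool(steps="0 0 0 0 0 -0.05 5.5;0 0 0 0 0 -0.05 5.5;0 0 0 0 0 -0.05 5.5;0 0 0 0 0 -0.05 5.5;0 0 0 0 0 0 5.5;0 0 0 0 0 0 5.5;0 0 0 0 0 0 5.5;0 0 0 0 0 0 5.5;0 0 0 0 0 0 5.5;0 0 0 0 0 0 5.5")

```text
t: 20.93
ee_pos: [0.4789, 0.2813, 0.06]
tool_rot: [0.198, 0.98, 0.0, 0.0]
ft_force: [-1.0, -0.1, 2.6]
finger_gap: 0.0636
finger_force: 25.0
```

Contact with the carton floor. I'll release, rise and back away.

Request:
servo_tool(steps="0 0 0 0 0 0 5.8;0 0 0 0 0 0 7.2;0 0 0 0 0 0 8.8;0 0 0 0 0 0 8.8;0 0 0 0 0 0.5 8.8;0 0 0 0 0 2 8.8;0 0 0 0 0 3 8.8;0 0 0 0 0 3 8.8;0 0 0 0 0 3 8.8;0 0 0 -1 1 2 8.8")

```text
t: 21.77
ee_pos: [0.471, 0.2904, 0.1983]
tool_rot: [0.198, 0.98, 0.001, 0.002]
ft_force: [0.8, 0.4, 0.4]
finger_gap: 0.0879
finger_force: 0.0
```

Request:
servo_tool(steps="0 0 0 -2.5 2.5 0 8.8;0 0 0 -2.5 2.5 0 8.8;0 0 0 -2.5 2.5 0 8.8;0 0 0 -2.5 2.5 0 8.8;0 0 0 -2.5 2.5 0 8.8;0 0 0 -2.5 2.5 0 8.8;0 0 0 -2.5 2.5 0 8.8;0 0 0 -2.5 2.5 0 8.8;0 0 0 -2 2 0 8.8;0 0 0 0 0 0 8.8")

```text
t: 22.6
ee_pos: [0.245, 0.5138, 0.1951]
tool_rot: [0.195, 0.981, 0.001, -0.001]
ft_force: [-0.6, -0.6, -0.1]
finger_gap: 0.0879
finger_force: 0.0
```

```bash
python3 - <<'E'
from workcell import bot
from h import *
p,d=bot.capture("top");i=bot.camera_info("top");cv2.imwrite("pics/top1.png",p[:,:,::-1])
W=cloud(p,d,i["camera_matrix"],i["world_from_camera"]);Z=W[...,2]
m=(d>0)&(Z>.09)&(Z<.13)&(W[...,0]>.38)&(W[...,0]<.72)&(abs(W[...,1])<.5)
k,l,s,c=cv2.connectedComponentsWithStats(m.astype(np.uint8))
for j in range(1,k):
    if s[j,4]>150: q=W[l==j]; print(c[j].round(),np.median(q,0).round(4),np.percentile(q[:,2],[5,95]).round(4))
E
```

```text
[443. 270.] [ 0.4876 -0.3524  0.1174] [0.1062 0.1213]
[148. 271.] [0.4794 0.2793 0.1021] [0.0982 0.1061]
[242. 288.] [0.4464 0.0758 0.0994] [0.0954 0.103 ]
```

View pics/top1.png

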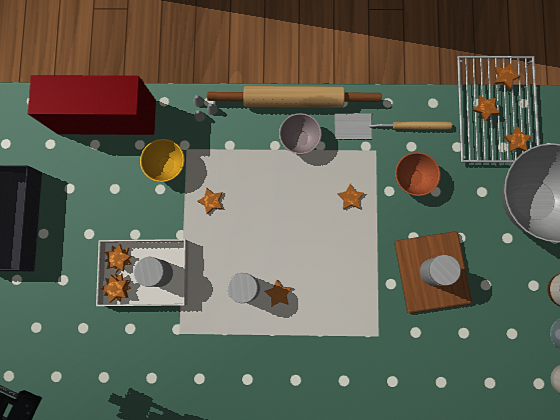

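The full tin is on the board (443,270), the empty one is flat in the clear part of the carton (148,271), and the half-full one is where it was found (242,288). All three lid heights match standing upright, and the bystanders have not moved.

```bash
python3 -c "
from workcell import bot
print(bot.sign_off())"
```

```text
the job is handed in; nothing more can be done
None
```

Job handed in after about 23 s: the full tin is on the board, the empty tin is flat on the carton's clear floor, and the half-full tin is back where it was found, all upright with the bowls and biscuits untouched.

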